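# Start the hold-down bolt in its threaded boss

## Robot

A 6-joint arm with a two-finger parallel gripper is mounted at the origin on a cart in front of the work surface, level with it; the furniture and walls round the work are solid. World frame = base frame: x ahead of the robot, y to its left, z up, the work surface at z = 0. Lengths are in m, angles in rad, forces in N, time in s.
With the tool pointing down it reaches from about 0.35 to 0.85 m from the base axis. Payload 8.1 kg.
Tool frame: the origin (TCP) lies between the finger pads; the fingertips stand tips_ahead ahead of it and the grasp point (between the pads) lies 8 mm behind it (tips_ahead is the distance from the TCP to the fingertips, in m); z points along the fingers, x is the direction in which the jaws open and shut, and the axes are right-handed (so a half turn about z gives the same grasp; the last joint's range is limited). The gripper opens to 93 mm and grips with 3 to 60 N. Pads are 15 mm wide; open, the fingers measure 128 mm over their backs; the gripper's body (75 mm by 188 mm) begins 65 mm behind the grasp point.
Start: joints at [1.177, 0.13, 1.488, -0, 1.523, -0.085], TCP at [0.182, 0.572, 0.23] pointing down, gripper open.
Joint ranges: [-2.96, 2.96], [-0.89, 2.26], [0.02, 2.5], [-1.34, 4.48], [0, 2.73], [-2.66, 2.66]. Speed limits (rad/s): [2.39, 2.39, 2.79, 3.14, 3.14, 3.14].

## Interface

Orientations are given as a rotation vector (axis times angle).
In Python, from plant import * gives the robot as it stands.
- The arm moves only by the tool play_rows, never from a script. Its argument "increments" is a list that holds one entry, the list of rows, each a list of 4 numbers: the shift along the tool's x, y, z in cm, then the turn about the tool's z in rad. A call has 1 to 5 rows; each row is the pose to reach, as a shift and turn from the pose measured when the call began, along the tool's axes at that moment; what a row does not reach only later rows make up. A row lasts 1/10 s, in which the tool goes at most 50 mm and 8.59 degrees, less where a joint would pass 70% of its speed; a pose out of reach is approached as far as the arm can. A call with a gripper value outside its range is refused whole. "jaw" is the finger opening in cm, from 0 to 9.3, set as the call begins (left out, the last holds). The fingers move at their own pace and stop on an object; "squeeze" is the grip in N (left out, the last holds). Time passes only in rows, so rows that repeat a pose let the fingers close. It gives the time, the measured TCP pose, the force and the opening at its end, in the units of the state.
- read_state(): the state, without advancing time (a new reading comes with each control period).
- read_camera(name): name is "side" or "top" or "wrist"; returns (picture, depth): 480x640x3 uint8, blue, green, red; 480x640 float32, m along the optical axis (not along the pixel's ray), 0 where there is no reading.
- camera_params(name): a dict with "K" (3x3 intrinsics, pixels), "eye" and "orientation" of the camera in the world. Camera axes: x right, y up, looking along -z (the intrinsics and any distortion apply to the point x, -y, -z); pixel columns grow to the right and rows downward; lengths in m; the calibration is good to about 2 mm. A picture is of the moment at which its call begins: read the wrist's pose just before it. camera_params takes no time and is no camera call; for the wrist camera it gives the pose at the moment of the call.
- close_job(): hands the job in, once; it reports no verdict.
The state is a dict: "t": time; "q": joint angles; "dq": joint speeds; "joint_torque": joint torques, N m; "tool_pos": TCP position; "orientation": TCP orientation; "force": force on the tool from outside, world axes, zero at the start; "wrist_torque": the same for the moment, N m; "opening": finger opening in m.
Only numpy, scipy, OpenCV 4.12 (cv2) and the standard library are available. Lean on these libraries where they do the work, as an engineer would, in place of code of your own. Each camera call takes 0.05 s, during which the arm holds its last target.

## Task

Two small steel hold-down stations stand on the bench; on one the knurled bolt is screwed right down, on the other it stands high, resting on the mouth of its threaded boss with the threads not yet caught. Start that high bolt the careful way: turn it backward (anticlockwise from above) until you notice it drop onto the start of the thread, then turn it forward (clockwise) about one full turn from there. Finish while still gripping the bolt's head, keeping it still, and leave the other things on the bench where they are.

Things in the scene. Friction and masses are not known exactly. Their poses are not given: they have to be found in the camera images.
- station: Fixed hold-down station with the high bolt: dark steel plate 140 x 90 x 8 mm. Origin: centre of its underside, x along the 140 mm toward the held wooden block (at x = +34 mm), z up. At x = -30 mm a steel boss, diameter 36, top 44 mm above the bench, with an upright threaded bore; over it a grey forked strap 125 x 45 mm, top 54 mm (small stud 60 mm) above the bench. Only the bolt moves.
- station_done: The other station, also fixed, same shape, sizes and axes; its bolt is screwed right down: head 54 to 94 mm above the bench, flange on the strap. Nothing on it needs doing. The two stations may have changed places.
- bolt_grip (a point): Point on the upright axis of the high bolt where its head is gripped; it turns and sinks with the bolt. Head: knurled steel cylinder, diameter 36, 36 mm tall, driver slot across the top, flange of diameter 44, 4 mm thick, below. The point is 12 mm below the head's top, 24 mm above the flange; 102 to 103 mm above the bench at the start. 0.3 kg; turns with under 0.1 N m; can be lifted only 4 mm.
- bolt (a joint): Turn of the high bolt, rad, counting whole turns: grows clockwise from above (forward, screwing in), falls anticlockwise (backward). Thread start at 0; the bolt starts at 0.8 to 2.2. Turned backward it climbs slightly, then between 0 and -0.2 comes off the edge of the thread start and can drop about 6 mm. It must be fully down before going forward, or it catches on that edge.
- bolt_drop (a joint): How far the high bolt has sunk, m, positive down: 0.001 to 0.002 at the start, 0.006 after the drop, then 0.006 more per forward turn (right-hand thread, about 1 mm of play): 0.012 after one turn; 0.022 right down. It drops by its own weight; a firm grip carries it, so open the fingers to let it drop. Let go, it stays where the thread holds it.
- cork: Cork sanding block 65 x 110 x 29 mm, loose bystander. Origin: centre of its underside.
- tape: Pocket tape measure 64 x 103 x 36 mm, loose bystander. Origin: centre of its underside.
- driver: Slotted screwdriver with black grip, 28 x 217 x 30 mm, loose bystander. Origin: centre of its underside.
- loose_pencil: Flat carpenter pencil 179 mm long, loose bystander. Origin: centre of its underside.
- spare_blank: Round-ended wooden blank 52 x 150 x 18 mm, loose bystander. Origin: centre of its underside.
- rule_caliper: Steel vernier caliper 94 x 235 x 10 mm, loose bystander. Origin: centre of its underside.

How it is judged:
By the outcome, as a careful person would: the job done as asked, in the order asked, and still so for the second after the job is handed in, while the arm keeps its last pose, push and grip.
It also fails if it takes over 72 s, if anything falls off the work surface, if the arm or the gripper's body presses on something with over 40 N, if the wrist force passes 120 N, or if a joint passes its speed limit or range.

## Working session

There is one attempt and no reset: what is moved stays moved. The work goes in short steps, Python scripts to look and compute and a tool call to move; the robot and the scene stay as the last step left them, time stands still between calls to the robot, and variables do not carry over. Pictures are saved under pics/ and viewed, and the job is handed in when it is done.

Besides the shell and the picture viewer there is one more tool, called after "Call:" by a JSON object that holds its "api" and its "payload". play_rows: Moves the arm, as the interface text tells. Its arguments: {"type":"object","properties":{"increments":{"type":"array"},"jaw":{"type":"number"},"squeeze":{"type":"number"}},"required":["increments"]}

```bash
mkdir -p pics; ls; python3 - <<'E'
from plant import *
import cv2,numpy as np
s=read_state();print(s)
for n in("side","top","wrist"):
    p=camera_params(n);print(n,p)
    im,d=read_camera(n);cv2.imwrite(f"pics/{n}0.png",im);np.save(f"pics/{n}0.npy",d)
E
```

```text
pics
{'t': 0.0, 'q': array([ 1.17660753e+00,  1.31156199e-01,  1.48928294e+00, -4.45360403e-05,
        1.52305310e+00, -8.54150858e-02]), 'dq': array([-5.12765243e-05,  5.83632722e-04, -7.01460831e-04, -4.97980029e-04,
        4.57612314e-04, -4.40097312e-04]), 'joint_torque': array([ 1.06758522e-03, -5.59850621e+01, -4.91763139e+01,  7.67251756e-02,
        3.55475955e-02, -1.57205104e-04]), 'tool_pos': array([0.1821159 , 0.57109103, 0.22858843]), 'orientation': array([ 2.53579076e+00,  1.85281726e+00, -2.51357965e-03]), 'force': array([-0.85537789,  0.22574869, -0.46931084]), 'wrist_torque': array([-0.03881903, -0.00157655, -0.01132831]), 'opening': 0.09305585515694167}
side {'K': array([[600.36201931,   0.        , 303.54114982],
       [  0.        , 600.36201931, 229.02012174],
       [  0.        ,   0.        ,   1.        ]]), 'eye': array([0.53855688, 1.39854884, 1.12583063]), 'orientation': array([0.01384493, 1.42163586, 2.79327719])}
top {'K': array([[524.98139738,   0.        , 319.96986775],
       [  0.        , 524.98139738, 245.4577354 ],
       [  0.        ,   0.        ,   1.        ]]), 'eye': array([ 0.31201883, -0.02471541,  1.28678986]), 'orientation': array([ 0.15795224, -0.14493508, -1.54259944])}
wrist {'K': array([[366.16314744,   0.        , 319.67163751],
       [  0.        , 366.16314744, 239.0254742 ],
       [  0.        ,   0.        ,   1.        ]]), 'eye': array([0.11382309, 0.59278355, 0.38407623]), 'orientation': array([-0.22274771, -0.16027265,  1.25516999])}
```

View pics/side0.png

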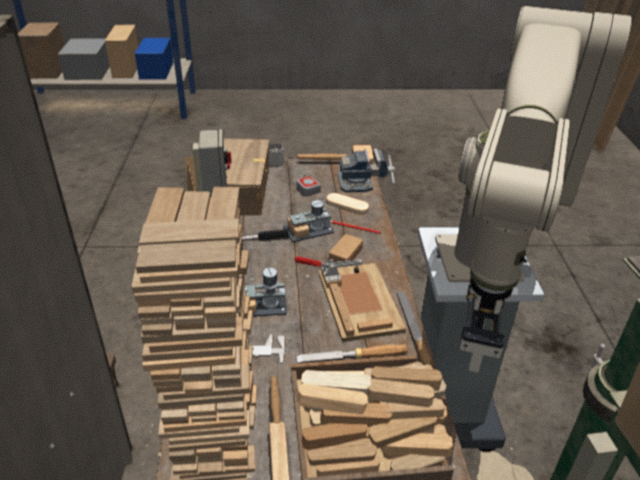

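View pics/top0.png

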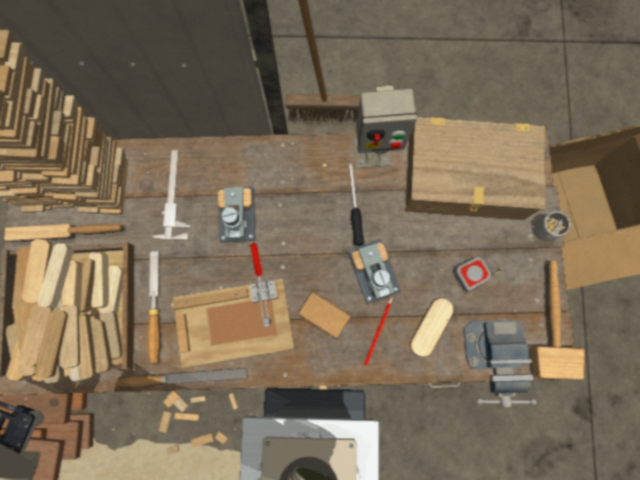

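View pics/wrist0.png

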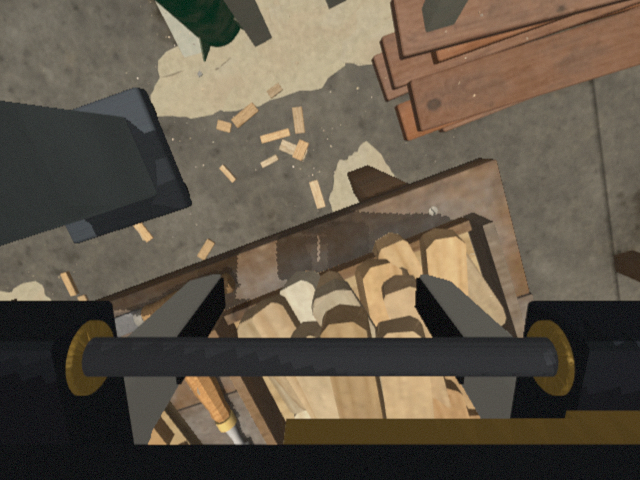

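The side view shows one station at (268,290) and the other at (312,222). In the top view their heads are at about (232,216) and (380,279). Next I'll measure the head heights in both views.

```bash
cat > h.py <<'E'
import numpy as np,cv2
from scipy.spatial.transform import Rotation as R
def ray(p,u,v):
    K=p["K"];d=np.array([(u-K[0,2])/K[0,0],-(v-K[1,2])/K[1,1],-1.0])
    return R.from_rotvec(p["orientation"]).as_matrix()@d
def world(p,d):
    h,w=d.shape;u,v=np.meshgrid(np.arange(w),np.arange(h));K=p["K"]
    c=np.stack([(u-K[0,2])/K[0,0]*d,-(v-K[1,2])/K[1,1]*d,-d],-1)
    return c@R.from_rotvec(p["orientation"]).as_matrix().T+p["eye"]
def proj(p,X):
    c=(np.asarray(X)-p["eye"])@R.from_rotvec(p["orientation"]).as_matrix();K=p["K"]
    return K[0,0]*c[0]/-c[2]+K[0,2],-K[1,1]*c[1]/-c[2]+K[1,2]
E
python3 - <<'E'
from plant import *
from h import *
pt=camera_params("top");d=np.load("pics/top0.npy");W=world(pt,d)
for n,(u,v) in dict(A=(235,215),B=(375,272)).items():
    w=W[v-35:v+35,u-35:u+35].reshape(-1,3)
    for lo,hi in((.05,.08),(.08,.13)):
        m=(w[:,2]>lo)&(w[:,2]<hi);print(n,lo,m.sum(),w[m].mean(0),np.median(w[m],0),np.percentile(w[m][:,2],[5,50,95]) )
ps=camera_params("side");W=world(ps,np.load("pics/side0.npy"))
for n,(u,v) in dict(A=(268,290),B=(312,222)).items():
    w=W[v-30:v+30,u-35:u+35].reshape(-1,3)
    m=(w[:,2]>.085)&(w[:,2]<.14);print("side",n,m.sum(),w[m].mean(0) if m.any() else 0,np.percentile(w[m][:,2],[5,50,95]))
im=cv2.imread("pics/top0.png");a=cv2.resize(im[175:255,190:280],None,fx=4,fy=4,interpolation=2);b=cv2.resize(im[230:310,335:425],None,fx=4,fy=4,interpolation=2)
im=cv2.imread("pics/side0.png");c=cv2.resize(im[255:325,225:315],None,fx=4,fy=4,interpolation=2);e=cv2.resize(im[190:260,270:360],None,fx=4,fy=4,interpolation=2)
cv2.imwrite("pics/z.png",np.vstack([np.hstack([a,b]),np.hstack([c,e])]))
E
```

```text
A 0.05 533 [0.64488967 0.20030681 0.05626203] [0.65644097 0.19988037 0.05442197] [0.05087755 0.05442197 0.07694517]
A 0.08 315 [0.59418924 0.18749564 0.11013758] [0.60255404 0.19369588 0.113683  ] [0.08538137 0.113683   0.11842804]
B 0.05 585 [ 0.50668866 -0.13923567  0.05490498] [ 0.51701205 -0.13717444  0.05414931] [0.05063841 0.05414931 0.06121638]
B 0.08 209 [ 0.47428707 -0.15258598  0.09293001] [ 0.47484512 -0.15298129  0.09295978] [0.08739568 0.09295978 0.09705635]
side A 241 [0.59966766 0.19800093 0.10534485] [0.08703361 0.10818314 0.1160229 ]
side B 78 [ 0.47591891 -0.15026373  0.09131045] [0.08617041 0.09177465 0.09617812]
```

View pics/z.png

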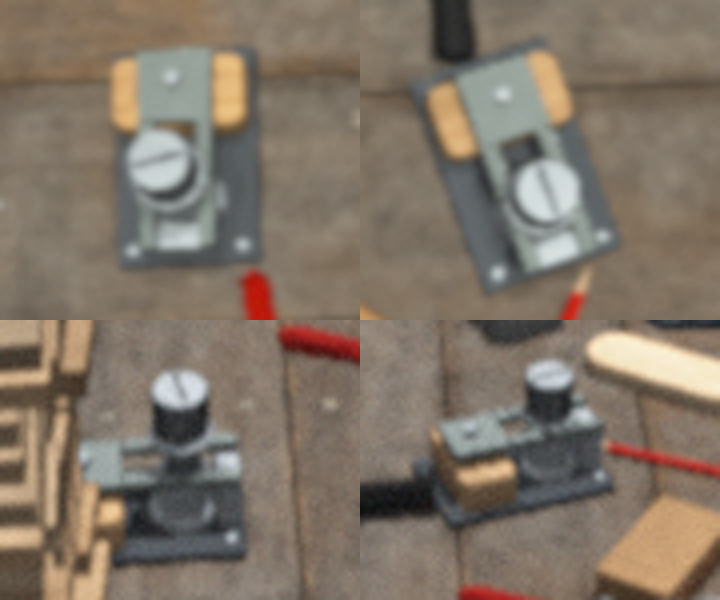

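The left station (A) has the high bolt: its top is at about 0.114, against 0.093 for B. Its disc centre is at about top px (230,215) and side px (270,272), and I'll triangulate from those.

```bash
python3 - <<'E'
from plant import *
from h import *
P=[camera_params("top"),camera_params("side")]
C=[]
for n,(u,v) in (("top",(230,215)),("side",(270,272))):
    im=cv2.imread(f"pics/{n}0.png").astype(int)
    m=((im.min(2)>135)&(im.max(2)-im.min(2)<40)).astype(np.uint8)
    m=cv2.morphologyEx(m,cv2.MORPH_CLOSE,np.ones((3,3),np.uint8))
    k,l,st,c=cv2.connectedComponentsWithStats(m)
    s=[i for i in range(1,k) if st[i][4]>20 and np.hypot(*(c[i]-(u,v)))<12]
    print(n,[(st[i],c[i]) for i in s]);i=max(s,key=lambda i:st[i][4])
    x,y,w,h=st[i][:4];C.append((x+(w-1)/2,y+(h-1)/2))
A=[];b=[]
for p,(u,v) in zip(P,C):
    r=ray(p,u,v);r/=np.linalg.norm(r);M=np.eye(3)-np.outer(r,r);A.append(M);b.append(M@p["eye"])
    q=ray(p,u,v);print("on z=.1145",p["eye"]+q*(.1145-p["eye"][2])/q[2])
print(C,np.linalg.lstsq(np.vstack(A),np.hstack(b),rcond=None)[0])
W=world(P[0],np.load("pics/top0.npy"))[170:260,190:280].reshape(-1,3)
m=(W[:,2]>.108)&(W[:,2]<.122)&(abs(W[:,0]-.6)<.03)&(abs(W[:,1]-.197)<.03)
print(m.sum(),W[m].mean(0),W[m].min(0),W[m].max(0))
im=W
s=read_state();Rm=R.from_rotvec(s["orientation"]).as_matrix();print(Rm)
E
```

```text
top [(array([222, 187,  20,  40, 551], dtype=int32), array([231.93647913, 204.41923775]))]
side [(array([263, 267,  14,  10, 110], dtype=int32), array([269.53636364, 271.58181818]))]
on z=.1145 [0.62875511 0.19440552 0.1145    ]
on z=.1145 [0.61007444 0.19713479 0.1145    ]
[(np.float64(231.5), np.float64(206.5)), (np.float64(269.5), np.float64(271.5))] [0.61895501 0.19501607 0.11594143]
201 [0.60839068 0.19933058 0.11426308] [0.59035331 0.1825172  0.10830435] [0.62622968 0.21804508 0.12043531]
[[ 3.03895464e-01  9.52705224e-01 -5.50648500e-04]
 [ 9.52704274e-01 -3.03895942e-01 -1.35030322e-03]
 [-1.45378078e-03 -1.14254154e-04 -9.99998937e-01]]
```

```bash
python3 - <<'E'
import plant
from plant import *
from h import *
print([x for x in dir(plant) if not x.startswith('_')]); print(getattr(plant,'tips_ahead',None), camera_params("top").keys())
p=camera_params("top");W=world(p,np.load("pics/top0.npy")).reshape(-1,3)
for x in np.arange(.1,.95,.1):
    print("x%.1f"%x,[ "%.2f:%.2f"%(y,max(W[(abs(W[:,0]-x)<.05)&(abs(W[:,1]-y)<.05)][:,2],default=-9)) for y in np.arange(0,.75,.1)])
E
```

```text
['IKError', 'camera_params', 'close_job', 'read_camera', 'read_state', 'tips_ahead']
0.011 dict_keys(['K', 'eye', 'orientation'])
x0.1 ['0.00:0.36', '0.10:0.11', '0.20:0.01', '0.30:0.62', '0.40:-0.71', '0.50:0.35', '0.60:-0.71', '0.70:-0.72']
x0.2 ['0.00:0.01', '0.10:0.01', '0.20:0.01', '0.30:0.64', '0.40:0.63', '0.50:0.35', '0.60:0.31', '0.70:0.07']
x0.3 ['0.00:1.29', '0.10:0.03', '0.20:0.03', '0.30:0.05', '0.40:0.06', '0.50:0.14', '0.60:0.15', '0.70:0.10']
x0.4 ['0.00:0.03', '0.10:0.09', '0.20:0.05', '0.30:0.05', '0.40:0.06', '0.50:0.14', '0.60:0.15', '0.70:0.11']
x0.5 ['0.00:0.01', '0.10:0.12', '0.20:0.11', '0.30:0.01', '0.40:0.06', '0.50:0.13', '0.60:0.16', '0.70:0.10']
x0.6 ['0.00:0.01', '0.10:0.01', '0.20:0.12', '0.30:0.01', '0.40:0.01', '0.50:0.51', '0.60:0.42', '0.70:0.22']
x0.7 ['0.00:0.01', '0.10:0.05', '0.20:0.06', '0.30:0.01', '0.40:0.01', '0.50:0.55', '0.60:0.39', '0.70:0.01']
x0.8 ['0.00:0.01', '0.10:0.02', '0.20:0.01', '0.30:0.01', '0.40:0.01', '0.50:0.55', '0.60:-9.00', '0.70:-9.00']
x0.9 ['0.00:0.01', '0.10:0.01', '0.20:0.00', '0.30:-9.00', '0.40:-9.00', '0.50:-9.00', '0.60:-9.00', '0.70:-9.00']
```

Call:
{"api": "play_rows", "payload": {"increments": [[[-1.8, 4.1, 0, 0], [-3.6, 8.2, 0, 0], [-5.4, 12.4, 0, 0], [-7.2, 16.5, 0, 0], [-9.0, 20.6, 0, 0]]], "jaw": 9.3}}

```text
t: 0.65
tool_pos: [0.352, 0.4214, 0.2286]
orientation: [2.536, 1.853, -0.002]
force: [0.9, 0.8, 1.2]
opening: 0.093
```

Call:
{"api": "play_rows", "payload": {"increments": [[[-1.8, 4.1, 0, 0.12], [-3.6, 8.2, 0, 0.24], [-5.4, 12.4, 0, 0.36], [-7.2, 16.5, 0, 0.48], [-9.0, 20.6, 0, 0.6]]]}}

```text
t: 1.15
tool_pos: [0.522, 0.2716, 0.2285]
orientation: [2.972, 1.014, -0.002]
force: [1.1, 0.6, 1.0]
opening: 0.0934
```

Call:
{"api": "play_rows", "payload": {"increments": [[[0.8, 1.5, 0, 0.12], [1.5, 3.5, 0, 0.24], [2.2, 5.5, 0, 0.36], [2.4, 6.2, 0, 0.48], [2.4, 6.2, 0, 0.6]]]}}

```text
t: 1.65
tool_pos: [0.5796, 0.236, 0.2278]
orientation: [3.139, 0.079, -0.003]
force: [-0.1, -0.8, 0.2]
opening: 0.0927
```

```bash
python3 - <<'E'
from plant import *
from h import *
s=read_state();p=camera_params("wrist");im,d=read_camera("wrist")
print(s["q"],s["tool_pos"],s["force"]);cv2.imwrite("pics/w1.png",im);np.savez("pics/w1.npz",d=d,**p)
print(proj(p,[.609,.198,.1145]))
E
```

```text
[ 3.05652438e-01  2.02985072e-01  1.41094162e+00 -1.44406023e-03
  1.53018379e+00  2.55063606e-01] [0.5795586  0.23600816 0.22776296] [-0.09353393 -0.76622756  0.21186595]
(np.float64(356.9081670562016), np.float64(286.906893580169))
```

View pics/w1.png

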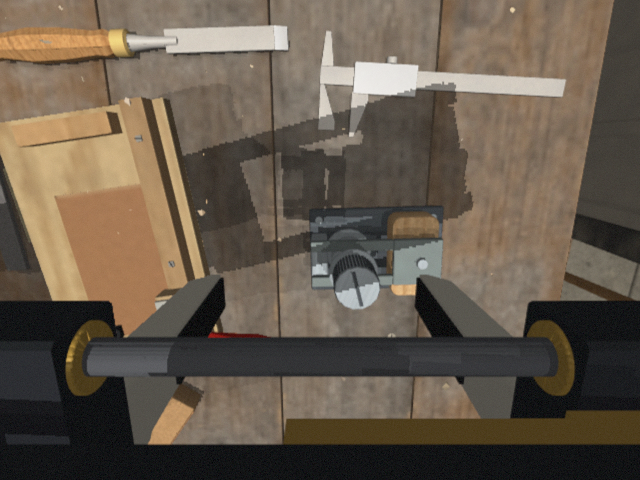

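The wrist view shows the head's top disc at about (357,284), close to the predicted (357,287). I'll measure it precisely.

```bash
cat >> h.py <<'E'
def disc(im,p,z,guess,rad=30,save=None):
    u0,v0=map(int,guess)
    c=im[v0-rad:v0+rad,u0-rad:u0+rad].astype(int)
    m=((c.min(2)>115)&(c.max(2)-c.min(2)<35)).astype(np.uint8)
    m=cv2.morphologyEx(m,cv2.MORPH_CLOSE,np.ones((5,5),np.uint8));m=cv2.morphologyEx(m,cv2.MORPH_OPEN,np.ones((7,7),np.uint8))
    k,l,st,ce=cv2.connectedComponentsWithStats(m)
    if save: cv2.imwrite(save,np.hstack([cv2.resize(c.astype(np.uint8),None,fx=5,fy=5),cv2.cvtColor(cv2.resize(m*200,None,fx=5,fy=5),8)]))
    i=1+np.argmax(st[1:,4]);cn=max(cv2.findContours((l==i).astype(np.uint8),0,1)[0],key=cv2.contourArea)
    e=cv2.fitEllipse(cn);u,v=e[0][0]+u0-rad,e[0][1]+v0-rad
    r=ray(p,u,v);return (u,v),e[1],p["eye"]+r*(z-p["eye"][2])/r[2]
E
python3 - <<'E'
from h import *
f=np.load("pics/w1.npz");p={k:f[k] for k in("K","eye","orientation")}
im=cv2.imread("pics/w1.png");r=disc(im,p,.1145,(357,284),save="pics/w1d.png");print(r, 366*.036/(p["eye"][2]-.1145))
W=world(p,f["d"]);u,v=map(int,r[0]);print(np.median(W[v-8:v+8,u-8:u+8].reshape(-1,3),0))
ww=W[240:310,330:385].reshape(-1,3);m=abs(ww[:,2]-.1145)<.003;print(m.sum(),ww[m].min(0),ww[m].max(0),(ww[m].min(0)+ww[m].max(0))/2)
E
```

```text
((361.21377182006836, 294.7370300292969), (24.149879455566406, 53.70580291748047), array([0.61290753, 0.19156174, 0.1145    ])) 49.07271214909056
[0.61218827 0.19281747 0.1149624 ]
1552 [0.59095291 0.17864306 0.11151717] [0.62708672 0.21506565 0.117301  ] [0.60901982 0.19685435 0.11440908]
```

View pics/w1d.png

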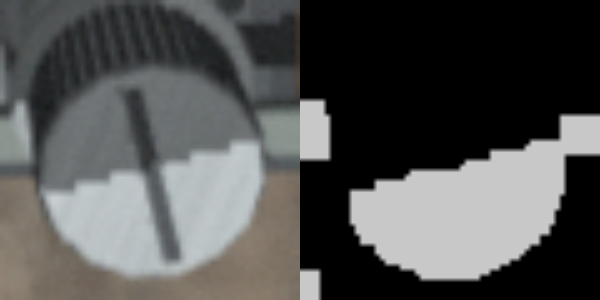

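Call:
{"api": "play_rows", "payload": {"increments": [[[1.4, 2.0, 0, 0], [2.7, 4.0, 2.0, 0], [2.74, 4.04, 5.0, 0], [2.74, 4.04, 7.5, 0], [2.74, 4.04, 7.5, 0]]], "jaw": 6.5}}

```text
t: 2.2
tool_pos: [0.6051, 0.1963, 0.1477]
orientation: [3.137, 0.072, -0.016]
force: [-1.0, 0.2, -0.6]
opening: 0.0655
```

```bash
python3 - <<'E'
from plant import *
from h import *
s=read_state();p=camera_params("wrist");im,d=read_camera("wrist")
print(s["q"],s["tool_pos"],s["orientation"],s["force"],s["opening"]);cv2.imwrite("pics/w2.png",im);np.savez("pics/w2.npz",d=d,**p)
print(proj(p,[.609,.197,.1145]))
W=world(p,d).reshape(-1,3);m=(abs(W[:,2]-.1145)<.003)&(abs(W[:,0]-.609)<.025)&(abs(W[:,1]-.197)<.025);print(m.sum(),W[m].min(0),W[m].max(0))
E
```

```text
[ 2.33966157e-01  2.86125216e-01  1.46170127e+00 -1.37983715e-03
  1.40464074e+00  1.88439151e-01] [0.60506097 0.19632609 0.1476643 ] [ 3.13712019  0.07179395 -0.01623573] [-0.96820444  0.17863854 -0.58374125] 0.06549666435985498
(np.float64(330.3600516994493), np.float64(274.7105106279417))
3236 [0.5905653  0.17776491 0.11152058] [0.62770999 0.21529336 0.1170612 ]
```

View pics/w2.png

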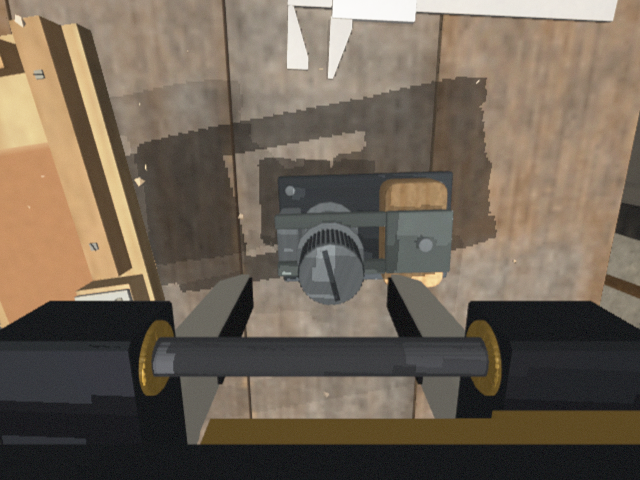

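Call:
{"api": "play_rows", "payload": {"increments": [[[0.3, 0, 1.2, 0], [0.43, 0, 2.8, 0], [0.45, 0, 4.4, 0], [0.45, 0, 5.3, 0], [0.45, 0, 5.3, 0]]]}}

```text
t: 2.75
tool_pos: [0.6088, 0.1965, 0.0947]
orientation: [3.137, 0.072, -0.017]
force: [-0.1, -0.1, 0.1]
opening: 0.0646
```

Call:
{"api": "play_rows", "payload": {"increments": [[[0, 0, 0, 0]]]}}

```text
t: 2.85
tool_pos: [0.609, 0.1966, 0.095]
orientation: [3.137, 0.072, -0.017]
force: [-0.5, -0.6, 0.6]
opening: 0.0653
```

Call:
{"api": "play_rows", "payload": {"increments": [[[0, 0, 0, 0], [0, 0, 0, 0], [0, 0, 0, 0], [0, 0, 0, 0], [0, 0, 0, 0]]], "jaw": 3.0, "squeeze": 20}}

```text
t: 3.35
tool_pos: [0.6107, 0.1967, 0.0958]
orientation: [3.138, 0.072, -0.011]
force: [6.2, 0.2, -4.2]
opening: 0.0356
```

```bash
cat > look.py <<'E'
import sys
from plant import *
from h import *
n=sys.argv[1]
s=read_state();p=camera_params("wrist");im,d=read_camera("wrist")
print(s["t"],"q6",s["q"][5].round(3),s["tool_pos"].round(4),s["orientation"].round(3),s["force"].round(2),s["wrist_torque"].round(3),s["opening"].round(4))
cv2.imwrite(f"pics/{n}.png",im);np.savez(f"pics/{n}.npz",d=d,**p)
W=world(p,d).reshape(-1,3);m=(np.hypot(W[:,0]-.609,W[:,1]-.1967)<.018)&(W[:,2]>.095)&(W[:,2]<.125)
h,e=np.histogram(W[m][:,2],np.arange(.0945,.125,.001));i=h.argmax()
t=m&(abs(W[:,2]-e[i]-.0005)<.002);print("top z %.4f n%d"%(np.median(W[t][:,2]),t.sum()),h[max(0,i-3):i+4],"xy",W[t].min(0)[:2],W[t].max(0)[:2])
E
python3 look.py w3
```

```text
Traceback (most recent call last):
  File "look.py", line 6, in <module>
    print(s["t"],"q6",s["q"][5].round(3),s["tool_pos"].round(4),s["orientation"].round(3),s["force"].round(2),s["wrist_torque"].round(3),s["opening"].round(4))
                                                                                                                                         ^^^^^^^^^^^^^^^^^^
AttributeError: 'float' object has no attribute 'round'
```

```bash
sed -i 's/s\["opening"\].round(4)/round(float(s["opening"]),4)/' look.py; python3 look.py w3
```

```text
3.4 q6 0.187 [0.6107 0.1967 0.0958] [ 3.138  0.072 -0.011] [ 7.06  1.1  -2.7 ] [ 0.059 -1.17   0.003] 0.0354
top z 0.1151 n4245 [  83  127  752 2441  948   35   12] xy [0.59123538 0.18837742] [0.62689154 0.2146476 ]
```

View pics/w3.png

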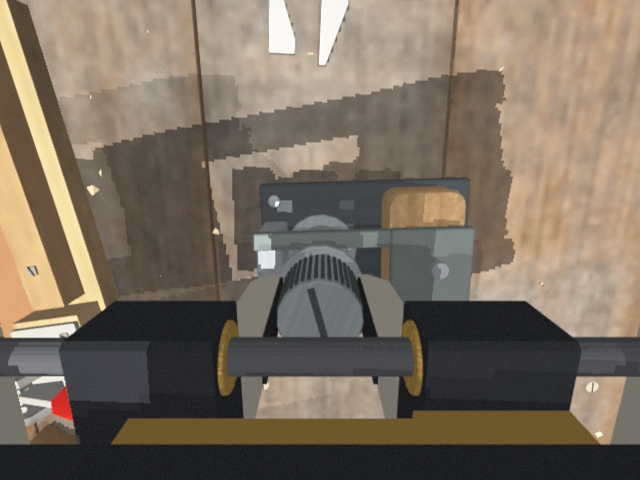

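Call:
{"api": "play_rows", "payload": {"increments": [[[0.03, 0, -0.01, -0.1], [0.06, 0, -0.02, -0.2], [0.06, 0, -0.03, -0.3], [0.06, 0, -0.04, -0.4], [0.06, 0, -0.05, -0.5]]]}}

```text
t: 3.95
tool_pos: [0.6107, 0.1967, 0.096]
orientation: [3.022, 0.852, -0.014]
force: [-2.5, -0.6, -0.8]
opening: 0.0356
```

```bash
python3 look.py w4
```

```text
3.95 q6 -0.317 [0.6107 0.1967 0.096 ] [ 3.022  0.852 -0.014] [-2.45 -0.56 -0.78] [-0.003  0.152 -0.077] 0.0356
top z 0.1152 n4275 [  80  128  521 2281 1335   90    5] xy [0.59125327 0.18212903] [0.62668528 0.21459082]
```

View pics/w4.png

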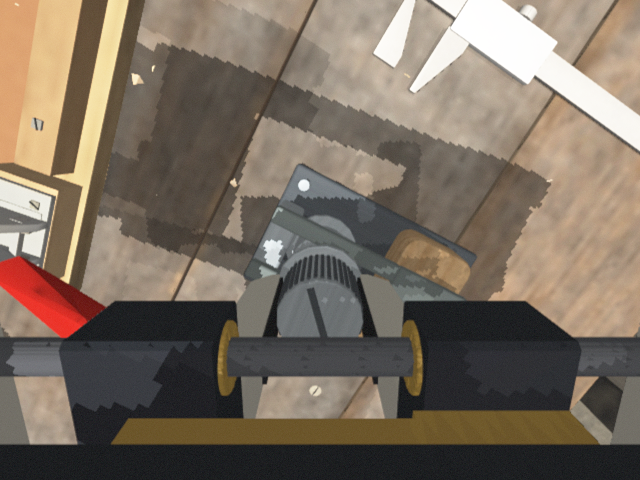

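The slot keeps its place in the picture, from (311,290) to (323,335), so the bolt turns with the gripper. I'll keep turning back.

Call:
{"api": "play_rows", "payload": {"increments": [[[0, 0, -0.01, -0.08], [0, 0, -0.02, -0.16], [0, 0, -0.03, -0.24], [0, 0, -0.035, -0.32], [0, 0, -0.035, -0.32]]]}}

```text
t: 4.5
tool_pos: [0.6107, 0.1967, 0.0963]
orientation: [-2.845, -1.332, 0.014]
force: [-1.2, 0.3, -1.3]
opening: 0.0358
```

```bash
python3 look.py w5
```

```text
4.5 q6 -0.642 [0.6107 0.1967 0.0963] [-2.845 -1.332  0.014] [-1.24  0.27 -1.28] [-0.077 -0.028  0.044] 0.0358
top z 0.1156 n4217 [ 114  266 1718 2043  254   11    4] xy [0.59151801 0.17962421] [0.62527649 0.21442555]
```

Call:
{"api": "play_rows", "payload": {"increments": [[[0, 0, -0.01, -0.09], [0, 0, -0.02, -0.18], [0, 0, -0.02, -0.18]]]}}

```text
t: 4.85
tool_pos: [0.6107, 0.1967, 0.0965]
orientation: [-2.717, -1.576, 0.014]
force: [-0.7, -0.1, -1.1]
opening: 0.0354
```

Call:
{"api": "play_rows", "payload": {"increments": [[[0, 0, 0, 0], [0, 0, 0, 0], [0, 0, 0, 0]]], "jaw": 4.4}}

```text
t: 5.15
tool_pos: [0.6108, 0.1967, 0.0967]
orientation: [-2.718, -1.574, 0.013]
force: [-0.3, 0.3, -0.0]
opening: 0.0436
```

```bash
python3 look.py w6
```

```text
5.15 q6 -0.817 [0.6108 0.1967 0.0967] [-2.718 -1.574  0.013] [-0.26  0.32 -0.  ] [-0.008  0.02  -0.006] 0.0436
top z 0.1157 n4246 [ 110  210 1437 2292  380    2    0] xy [0.5911677  0.17893012] [0.62414072 0.21446869]
```

Call:
{"api": "play_rows", "payload": {"increments": [[[0, 0, 0, 0], [0, 0, 0, 0], [0, 0, 0, 0]]], "jaw": 3.0}}

```text
t: 5.5
tool_pos: [0.6108, 0.1966, 0.0967]
orientation: [-2.718, -1.574, 0.013]
force: [-0.3, -1.0, 0.3]
opening: 0.0356
```

Call:
{"api": "play_rows", "payload": {"increments": [[[0, 0, -0.01, -0.1], [0, 0, -0.02, -0.2], [0, 0, -0.02, -0.25], [0, 0, -0.02, -0.25]]]}}

```text
t: 5.9
tool_pos: [0.6108, 0.1966, 0.0969]
orientation: [-2.499, -1.9, 0.013]
force: [0.2, -0.6, 0.4]
opening: 0.0356
```

Call:
{"api": "play_rows", "payload": {"increments": [[[0, 0, 0, 0], [0, 0, 0, 0], [0, 0, 0, 0]]], "jaw": 4.4}}

```text
t: 6.2
tool_pos: [0.6108, 0.1967, 0.0969]
orientation: [-2.5, -1.899, 0.013]
force: [0.2, 0.0, -0.3]
opening: 0.0438
```

```bash
python3 look.py w7
```

```text
6.2 q6 -1.066 [0.6108 0.1967 0.0969] [-2.5   -1.899  0.013] [ 0.21  0.04 -0.35] [-0.017 -0.038 -0.027] 0.0438
top z 0.1159 n4295 [ 108  141 1089 2442  665   17    0] xy [0.59124141 0.17893404] [0.62109346 0.21436127]
```

Call:
{"api": "play_rows", "payload": {"increments": [[[0, 0, 0, 0], [0, 0, 0, 0], [0, 0, 0, 0]]], "jaw": 3.0}}

```text
t: 6.55
tool_pos: [0.6108, 0.1967, 0.0969]
orientation: [-2.5, -1.899, 0.013]
force: [-0.9, -1.4, 0.2]
opening: 0.0358
```

Call:
{"api": "play_rows", "payload": {"increments": [[[0, 0, -0.01, -0.1], [0, 0, -0.02, -0.2], [0, 0, -0.02, -0.22], [0, 0, -0.02, -0.22]]]}}

```text
t: 6.95
tool_pos: [0.6108, 0.1966, 0.0968]
orientation: [-2.278, -2.16, 0.013]
force: [1.7, 0.8, -3.7]
opening: 0.0358
```

Call:
{"api": "play_rows", "payload": {"increments": [[[0, 0, 0, 0], [0, 0, 0, 0], [0, 0, 0, 0]]], "jaw": 4.4}}

```text
t: 7.25
tool_pos: [0.6108, 0.1966, 0.097]
orientation: [-2.279, -2.159, 0.013]
force: [-0.7, -0.6, 0.1]
opening: 0.0438
```

```bash
python3 look.py w8
```

```text
7.25 q6 -1.284 [0.6108 0.1966 0.097 ] [-2.279 -2.159  0.013] [-0.7  -0.6   0.09] [ 0.075 -0.056  0.063] 0.0438
top z 0.1102 n4490 [  76  110  485 2442 1427   90    0] xy [0.59130217 0.17882271] [0.62138096 0.21441519]
```

The bolt has dropped: its top went from 0.1159 to 0.1102, and the grip carried about 3.7 N just before I opened it. Next I'll lower 6 mm, regrip and turn forward, sinking 0.95 mm per rad.

Call:
{"api": "play_rows", "payload": {"increments": [[[0, 0, 0.3, 0], [0, 0, 0.6, 0], [0, 0, 0.6, 0]]]}}

```text
t: 7.6
tool_pos: [0.6103, 0.1965, 0.0902]
orientation: [-2.278, -2.159, 0.014]
force: [-0.0, -1.2, -0.4]
opening: 0.0442
```

Call:
{"api": "play_rows", "payload": {"increments": [[[0, 0, 0, 0], [0, 0, 0, 0], [0, 0, 0, 0]]], "jaw": 3.0}}

```text
t: 7.9
tool_pos: [0.6101, 0.1966, 0.09]
orientation: [-2.278, -2.158, 0.014]
force: [0.4, 1.7, -1.3]
opening: 0.0359
```

```bash
python3 look.py w9
```

```text
7.9 q6 -1.284 [0.6101 0.1966 0.09  ] [-2.278 -2.158  0.014] [ 0.4   1.68 -1.29] [ 0.207 -0.032 -0.031] 0.0359
top z 0.1103 n4182 [  67  136  460 2141 1437   96    9] xy [0.59109235 0.17871584] [0.6167924  0.21460888]
```

View pics/w9.png

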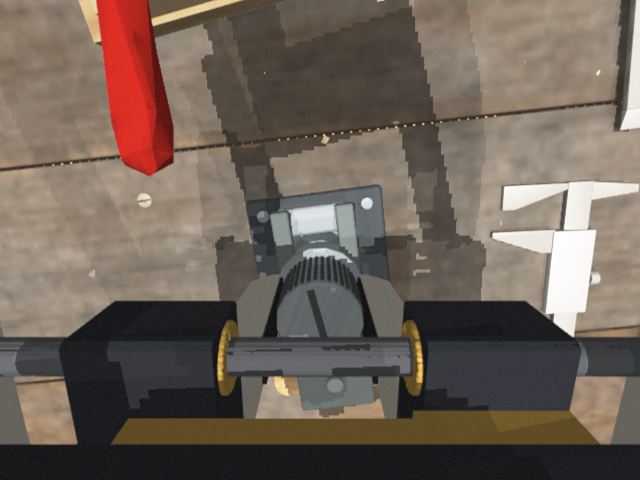

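The slot still has the same angle in the gripper frame, at (310,290) to (322,335), so there was no slip. I start the forward turn.

Call:
{"api": "play_rows", "payload": {"increments": [[[0, 0, 0.01, 0.14], [0, 0, 0.03, 0.28], [0, 0, 0.04, 0.42], [0, 0, 0.05, 0.56], [0, 0, 0.07, 0.7]]]}}

```text
t: 8.45
tool_pos: [0.6103, 0.197, 0.0893]
orientation: [-2.886, -1.239, 0.014]
force: [0.2, 2.2, -1.7]
opening: 0.0355
```

```bash
python3 look.py w10
```

```text
8.45 q6 -0.578 [0.6103 0.197  0.0893] [-2.886 -1.239  0.014] [ 0.16  2.18 -1.73] [ 0.692 -0.351  0.045] 0.0355
top z 0.1097 n4083 [ 122  203 1470 2112  360   16    2] xy [0.59136105 0.18028897] [0.6251215  0.21450582]
```

Sinking as expected.

Call:
{"api": "play_rows", "payload": {"increments": [[[0, 0, 0.01, 0.14], [0, 0, 0.03, 0.28], [0, 0, 0.04, 0.42], [0, 0, 0.05, 0.56], [0, 0, 0.07, 0.7]]]}}

```text
t: 9.0
tool_pos: [0.6107, 0.1972, 0.0887]
orientation: [3.136, 0.157, -0.012]
force: [1.9, 1.7, -2.6]
opening: 0.0358
```

Call:
{"api": "play_rows", "payload": {"increments": [[[0, 0, 0.01, 0.14], [0, 0, 0.03, 0.28], [0, 0, 0.04, 0.42], [0, 0, 0.05, 0.56], [0, 0, 0.07, 0.7]]]}}

```text
t: 9.5
tool_pos: [0.6111, 0.1971, 0.088]
orientation: [2.996, -0.931, -0.009]
force: [3.2, -0.4, -2.6]
opening: 0.0359
```

```bash
python3 look.py w11
```

```text
9.5 q6 0.836 [0.6111 0.1971 0.088 ] [ 2.996 -0.931 -0.009] [ 3.16 -0.43 -2.61] [ 0.172 -0.309 -0.016] 0.0359
top z 0.1084 n4111 [  56   95  364 2027 1548  131    9] xy [0.591891   0.18234376] [0.62697132 0.2145256 ]
```

View pics/w11.png

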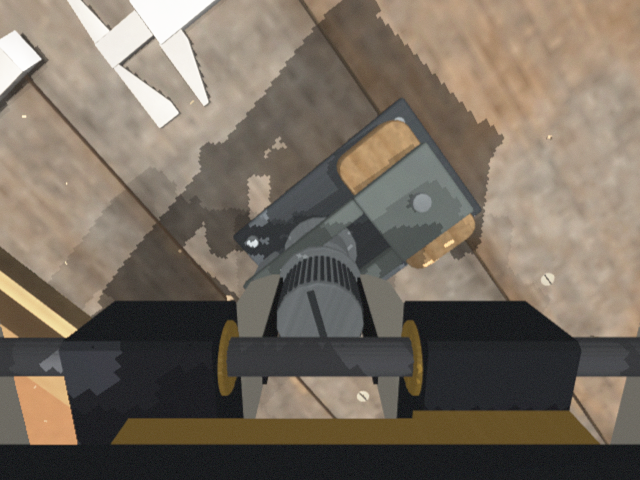

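The slot is unchanged in the gripper, and the top has sunk 1.9 mm for 2.12 rad, against 2.0 expected. I'll continue.

Call:
{"api": "play_rows", "payload": {"increments": [[[0, 0, 0.01, 0.14], [0, 0, 0.03, 0.28], [0, 0, 0.04, 0.42], [0, 0, 0.05, 0.56], [0, 0, 0.07, 0.7]]]}}

```text
t: 10.05
tool_pos: [0.6113, 0.1968, 0.0873]
orientation: [2.484, -1.913, -0.005]
force: [1.6, -1.5, -1.4]
opening: 0.036
```

Call:
{"api": "play_rows", "payload": {"increments": [[[0, 0, 0.01, 0.14], [0, 0, 0.03, 0.28], [0, 0, 0.04, 0.42], [0, 0, 0.05, 0.56], [0, 0, 0.06, 0.65]]]}}

```text
t: 10.55
tool_pos: [0.6113, 0.1965, 0.0867]
orientation: [1.743, -2.605, -0.002]
force: [-0.6, -1.8, -1.6]
opening: 0.0356
```

```bash
python3 look.py w12
```

```text
10.55 q6 2.195 [0.6113 0.1965 0.0867] [ 1.743e+00 -2.605e+00 -2.000e-03] [-0.58 -1.83 -1.56] [ 0.395 -0.102  0.084] 0.0356
top z 0.1071 n4081 [  46  110  719 2358  904   41    9] xy [0.59651264 0.17872785] [0.62688994 0.21392999]
```

Next I open the fingers, swing back and regrip.

Call:
{"api": "play_rows", "payload": {"increments": [[[0, 0, 0, 0], [0, 0, 0, 0], [0, 0, 0, 0]]], "jaw": 4.8}}

```text
t: 10.9
tool_pos: [0.6113, 0.1965, 0.0868]
orientation: [1.741, -2.606, -0.002]
force: [-1.0, -0.4, -0.1]
opening: 0.0475
```

```bash
python3 look.py w13
```

```text
10.9 q6 2.196 [0.6113 0.1965 0.0868] [ 1.741e+00 -2.606e+00 -2.000e-03] [-1.02 -0.43 -0.12] [-0.004  0.174  0.06 ] 0.0475
top z 0.1070 n4052 [  68  101  811 2345  818   24    0] xy [0.59694587 0.17880009] [0.626927   0.21410324]
```

Call:
{"api": "play_rows", "payload": {"increments": [[[0, 0, 0, -0.14], [0, 0, 0, -0.28], [0, 0, 0, -0.42], [0, 0, 0, -0.56], [0, 0, 0, -0.7]]]}}

```text
t: 11.45
tool_pos: [0.6113, 0.1965, 0.0869]
orientation: [2.536, -1.843, -0.005]
force: [0.0, -1.3, -1.0]
opening: 0.0483
```

Call:
{"api": "play_rows", "payload": {"increments": [[[0, 0, 0, -0.14], [0, 0, 0, -0.28], [0, 0, 0, -0.42], [0, 0, 0, -0.56], [0, 0, 0, -0.7]]]}}

```text
t: 11.95
tool_pos: [0.6114, 0.1966, 0.087]
orientation: [3.019, -0.851, -0.008]
force: [0.8, 0.4, 0.2]
opening: 0.0481
```

Call:
{"api": "play_rows", "payload": {"increments": [[[0, 0, 0, -0.14], [0, 0, 0, -0.28], [0, 0, 0, -0.42], [0, 0, 0, -0.56], [0, 0, 0, -0.7]]]}}

```text
t: 12.45
tool_pos: [0.6114, 0.1966, 0.087]
orientation: [3.129, 0.248, -0.01]
force: [0.3, -0.3, -0.6]
opening: 0.0479
```

Call:
{"api": "play_rows", "payload": {"increments": [[[0, 0, 0, -0.14], [0, 0, 0, -0.28], [0, 0, 0, -0.42], [0, 0, 0, -0.56], [0, 0, 0, -0.7]]]}}

```text
t: 12.95
tool_pos: [0.6114, 0.1967, 0.0871]
orientation: [2.852, 1.317, -0.011]
force: [-0.2, -0.5, 0.2]
opening: 0.0484
```

```bash
python3 look.py w14
```

```text
12.95 q6 -0.633 [0.6114 0.1967 0.0871] [ 2.852  1.317 -0.011] [-0.25 -0.46  0.18] [-0.08   0.052  0.047] 0.0484
top z 0.1069 n4307 [ 108  143  948 2505  759   16    0] xy [0.59124514 0.17989288] [0.62493212 0.21438795]
```

View pics/w14.png

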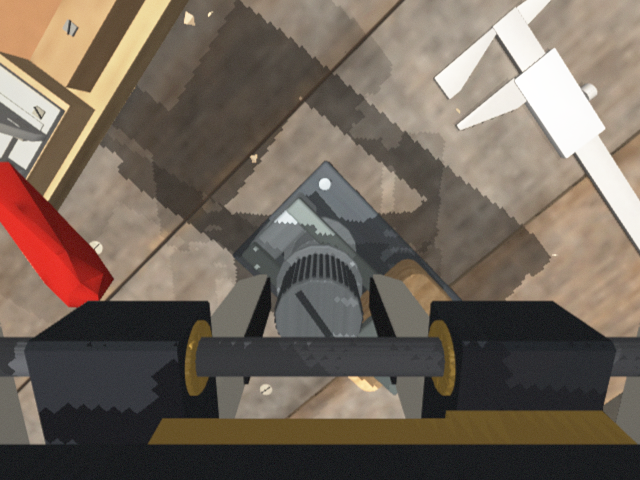

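View pics/w13.png

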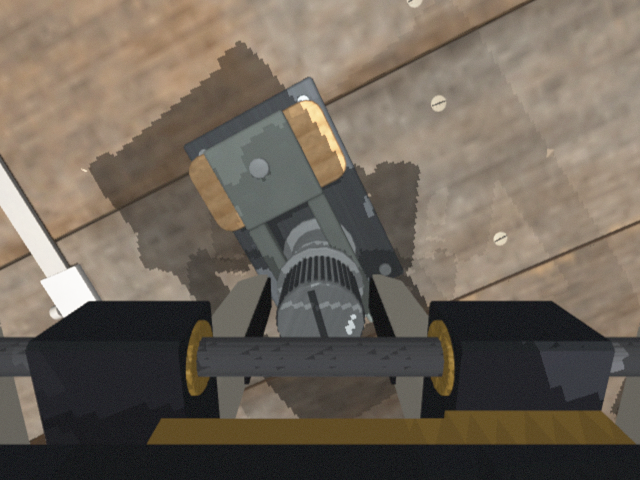

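The bolt stayed put during the swing back: its top is at 0.1069 and the slot moved as expected for the gripper's own turn. I regrip and do the rest.

Call:
{"api": "play_rows", "payload": {"increments": [[[0, 0, 0, 0], [0, 0, 0, 0], [0, 0, 0, 0], [0, 0, 0, 0]]], "jaw": 3.0}}

```text
t: 13.4
tool_pos: [0.6111, 0.1964, 0.0871]
orientation: [2.847, 1.328, -0.012]
force: [-3.6, -2.0, 1.5]
opening: 0.0357
```

Call:
{"api": "play_rows", "payload": {"increments": [[[0, 0, 0.01, 0.14], [0, 0, 0.03, 0.28], [0, 0, 0.04, 0.42], [0, 0, 0.05, 0.56], [0, 0, 0.07, 0.7]]]}}

```text
t: 13.9
tool_pos: [0.6109, 0.1962, 0.0864]
orientation: [3.127, 0.26, -0.012]
force: [-3.6, -2.2, 3.2]
opening: 0.0355
```

Call:
{"api": "play_rows", "payload": {"increments": [[[0, 0, 0.01, 0.14], [0, 0, 0.03, 0.28], [0, 0, 0.04, 0.42], [0, 0, 0.05, 0.56], [0, 0, 0.07, 0.7]]]}}

```text
t: 14.4
tool_pos: [0.6106, 0.1963, 0.0858]
orientation: [3.022, -0.837, -0.011]
force: [-3.1, -1.2, 4.5]
opening: 0.0356
```

```bash
python3 look.py w15
```

```text
14.4 q6 0.773 [0.6106 0.1963 0.0858] [ 3.022 -0.837 -0.011] [-3.11 -1.17  4.46] [-0.069  0.645  0.017] 0.0356
top z 0.1056 n4222 [  94  225 1585 2183  279   13    6] xy [0.59176188 0.18187587] [0.62688178 0.21453586]
```

Call:
{"api": "play_rows", "payload": {"increments": [[[0, 0, 0.0, 0.14], [0, 0, 0.01, 0.28], [0, 0, 0.02, 0.42], [0, 0, 0.04, 0.56], [0, 0, 0.06, 0.7]]]}}

```text
t: 14.95
tool_pos: [0.6104, 0.1965, 0.0851]
orientation: [2.539, -1.837, -0.008]
force: [-2.6, -0.5, 1.4]
opening: 0.0354
```

Call:
{"api": "play_rows", "payload": {"increments": [[[0, 0, 0.01, 0.14], [0, 0, 0.02, 0.28], [0, 0, 0.04, 0.42], [0, 0, 0.05, 0.56], [0, 0, 0.06, 0.7]]]}}

```text
t: 15.45
tool_pos: [0.6104, 0.1968, 0.0844]
orientation: [1.75, -2.599, -0.004]
force: [-1.5, 0.0, -0.4]
opening: 0.0357
```

Call:
{"api": "play_rows", "payload": {"increments": [[[0, 0, 0, 0], [0, 0, 0, 0]]]}}

```text
t: 15.65
tool_pos: [0.6105, 0.1968, 0.0844]
orientation: [1.756, -2.595, -0.004]
force: [-2.0, -1.1, 0.9]
opening: 0.0359
```

```bash
python3 look.py w16
```

```text
15.65 q6 2.184 [0.6105 0.1968 0.0844] [ 1.756 -2.595 -0.004] [-1.97 -1.14  0.92] [ 0.353  0.166 -0.038] 0.0359
top z 0.1043 n4255 [  48   85  416 2235 1479   95    8] xy [0.59625619 0.17892442] [0.62695346 0.21450651]
```

View pics/w16.png

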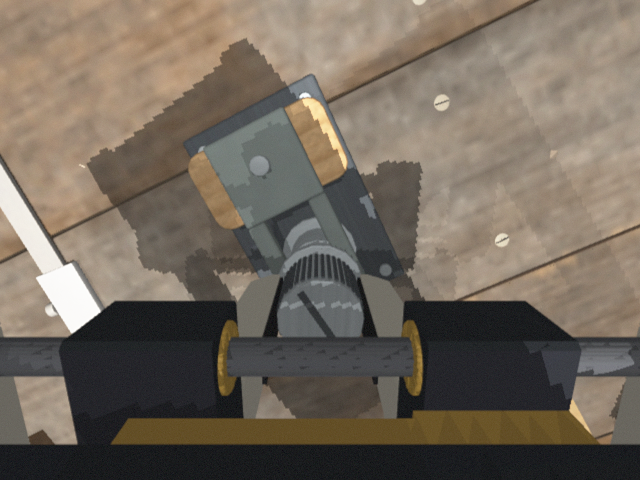

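I turned the bolt forward 6.30 rad and its top sank 5.9 mm, with the slot held steady in the grip. Last, I check the bystanders and hand in.

```bash
python3 - <<'E'
from plant import *
from h import *
im,d=read_camera("top");cv2.imwrite("pics/top1.png",im)
a=cv2.imread("pics/top0.png")
df=(cv2.absdiff(a,im).max(2)>60).astype(np.uint8)
for n,(u,v) in dict(cork=(325,314),tape=(473,273),driver=(356,220),pencil=(378,335),blank=(433,327),caliper=(172,200),B=(375,272)).items():
    print(n,df[v-25:v+25,u-15:u+15].sum())
s=read_state();print(s["t"],s["force"],abs(s["dq"]).max());print(close_job())
E
```

```text
cork 0
tape 0
driver 0
pencil 0
blank 0
caliper 763
B 0
15.75 [-1.99541815 -0.90020452 -0.01937489] 0.015922567788203366
the job is handed in; nothing more can be done
None
```

The high bolt was on the left station, at about (0.610, 0.197). I started it as asked and handed the job in at 15.75 s, with the head still gripped at 20 N and the arm still.

- **Backward:** I turned it anticlockwise about 1.47 rad, opening the fingers every 0.2 rad or so to check. At the last check the head's top had fallen from 0.1159 to 0.1102 m. Just before that release the grip was carrying about 3.7 N, roughly the bolt's weight.
- **Forward:** I lowered the gripper 6 mm, regripped and turned clockwise 3.48 rad. Then I opened, swung back, regripped and turned another 2.82 rad, 6.30 rad in all. The head's top sank a further 5.9 mm, where 6 mm is expected for one turn. The slot showed no slip in the pictures.
- **Last checks:** Wrist force was about 2 N and the opening matched the head's diameter. In the top view the cork, tape, driver, pencil, blank and the other station were unchanged.
- **Open point:** The caliper's patch of the top view did change. I took this to be the arm or its shadow over that area and did not view the picture before handing in. The tool never went near the caliper.
- **Not known exactly:** I know the angle at which the bolt dropped only to within the last 0.22 rad backward step.

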